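Latch the service hatch of a breathing-set test unit

ROBOT

A 7-joint arm with a two-finger parallel gripper is mounted at the origin on the work surface. World frame = base frame: x ahead of the robot, y to its left, z up, the work surface at z = 0. Lengths are in mm, angles in rad, forces in N, time in s.
With the tool pointing down it reaches from about 425 to 875 mm from the base axis. Payload 9.9 kg.
Tool frame: the origin (TCP) lies on the centre line of the jaws, within the pads' length; the fingertips stand r.tip_extent ahead of it and the grasp point (between the pads) lies 6 mm ahead of it (r.tip_extent is the distance from the TCP to the fingertips, in mm); z points along the fingers, y is the line along which they close (so a half turn about z gives the same grasp; the last joint's range is limited). The gripper opens to 85 mm and grips with 20 to 120 N. Pads are 22 mm wide; open, the fingers measure 114 mm over their backs; the gripper's body (76 mm by 85 mm) begins 54 mm behind the grasp point. The pads swing forward as they close: fully open they stand 13 mm farther back than shut.
Start: joints at [-1.313, 0.576, 0.025, 1.437, -0.015, 1.129, -0.057], TCP at [226.242, 635.959, 256.289] pointing down, gripper open.
Joint ranges: [-2.76, 2.76], [-0.34, 2.15], [-1.52, 1.57], [0.19, 2.46], [-1.09, 4.23], [0.17, 1.99], [-2.82, 2.82]. Speed limits (rad/s): [2.22, 2.22, 3.01, 3.01, 3.14, 3.14, 3.14].

INTERFACE

Orientations are given as [roll, pitch, yaw] about the fixed x, y, z axes, in that order (R = Rz(yaw) Ry(pitch) Rx(roll)).
In Python, from cell import r, eyes, workorder gives the robot as it stands. The module is installed in compiled form; this text tells all that it offers.
- The arm moves only by the tool send_rows, never from a script. Its argument "series" is a list of rows, each a list of 5 numbers: the shift along the tool's x, y, z in m, then the turn about the tool's z in rad, then the opening, from -1 (shut) to 1 (fully open). In form: [[tx, ty, tz, yaw, claw], ...]. A call has 1 to 20 rows; each row is the pose to reach, as a shift and turn from the pose commanded when the call began, along the tool's axes at that moment; what a row does not reach only later rows make up. A row lasts 1/12 s, in which the tool goes at most 41.7 mm and 7.16 degrees, less where a joint would pass 70% of its speed; a pose out of reach is approached as far as the arm can. A call with a gripper value outside its range is refused whole. The fingers move at their own pace and stop on an object; "squeeze" is the grip in N (left out, the last holds). Time passes only in rows, so rows that repeat a pose let the fingers close. It gives the time, the measured TCP pose, the force, the opening and the grip force at its end, in the units of the state.
- r.observe(): the state, without advancing time (a new reading comes with each control period).
- eyes.snapshot(name): name is "scene" or "top" or "wrist"; returns a dict with "frame" (420x560x3 uint8, red, green, blue), "K" (3x3 intrinsics, pixels), "rvec" (rotation vector, rad) and "tvec" (3), from world to camera coordinates, as OpenCV has them. Camera axes: x right, y down, z forward; pixel columns grow to the right and rows downward; lengths in mm; the calibration is good to about 2 mm. The wrist camera is an equidistant fisheye: a pixel r from the principal point sees the ray r / f radians off the axis. A picture is of the moment at which its call begins. There is no depth.
- workorder.sign_off(): hands the job in; it is judged then, once.
The state is a dict: "clock": time; "joint_pos": joint angles; "dq": joint speeds; "joint_efforts": joint torques, N m; "eef_pos": TCP position; "tcp_rot": TCP orientation; "ft_force": force on the tool from outside, world axes, zero at the start; "ft_torque": the same for the moment, N m; "gripper_width": opening from 0.0 (shut) to 1.0 (fully open); "grip_force": force on a finger pad.
Only numpy, scipy, OpenCV 4.12 (cv2) and the standard library are available. Lean on these libraries where they do the work, as an engineer would, in place of code of your own. Each camera call takes 0.05 s, during which the arm holds its last target. There are 200 camera calls.

TASK

Swing the open service hatch of the test unit down onto its frame, press it fully home against its spring, and turn the wing knob clockwise a quarter turn so that the hidden tongue swings behind the near edge of the frame and keeps the hatch shut after you let go. Be gentle: do not force the hatch or the tongue against the frame, and leave the other things on the desk where they are.

Things in the scene. Friction and masses are not known exactly. Their poses are not given: they have to be found in the camera images.
- case: white box of the test unit, 330 x 280 mm and 110 mm high, fixed to the desk. Origin on the desk under the hatch opening; its x points away from the robot side to the far side, y to the left, z up. The box spans x -155 to +175 mm, y +-140 mm. Small dials (up to 10 mm high) stand on top beyond x 95 mm
- frame: aluminium frame on top of the case round the hatch opening (x -83 to +70, y +-65 mm in case axes). Origin 110 mm above the case's; axes the same. Its near edge (x -83) is a 4 mm thick steel rail, screw-set with its underside 0 to 12 mm above the origin: this height is not measured. Hatch lands on it, tongue goes under it. The frame must never bear over 30 N in all
- hatch (a joint): angle of the grey hatch (rad), positive = near edge raised; a stiff hinge (0.4 to 0.7 N m) holds it where left when open. Home on the rail it reads 0 (rail at its lowest) to 0.073 (highest). Unlatched, a sprung stud holds it ajar at about 0.14; pressing it home at the knob takes 10 to 16 N, then it goes hard against the rail. Latched it rises about 2 mm until the tongue bears on the rail
- hatch_edge (a point): middle of the hatch's near (free) edge, on its top face; z is the panel's normal. The panel reaches 177 mm from its hinge, is 152 mm wide, 4 mm thick. The hinge line runs along the case's y at case x +80, z 114 mm, in the plane of the panel's underside
- knob (a joint): angle of the wing knob (rad): 0 = longer ear and tongue point to case -y, clear of the rail; grows clockwise seen from above; at 1.57 they point to the near edge (-x), tongue under the rail; end stop 1.68. Turning takes 0.06 N m. The tongue reaches 45 mm from the axis and passes under the rail only with the hatch within 2 mm of home; else it jams on its edge from about 0.5, or passes over it
- wing (a point): on the knob's axis (135 mm from the hinge, mid-width), 30 mm above the hatch's underside, in the black wing: 12 mm thick, 56 mm long (longer ear 34 mm), rising 30 mm from a 54 mm disc that turns with it. The disc's top is 19.5 mm below this point, the wing's top 10.5 mm above. Wing along its y (longer ear -y), z along the knob's axis; turns with the knob
- carton: blue carton 70 x 55 x 110 mm standing left of the case, origin under its middle; leave alone
- jar_a: small white jar, 44 mm diameter, 65 mm high, right of the case, origin under its middle; leave alone
- meter: flat black hand-held meter 95 x 55 x 18 mm, right of the case, origin under its middle; leave alone

How it is judged:
By the outcome, as a careful person would: the job done as asked, in the order asked, and still so for the second after the job is handed in, with the robot touching nothing.
It also fails if it takes over 61 s, if anything falls off the work surface, if the arm or the gripper's body presses on something with over 40 N, if the wrist force passes 120 N, or if a joint passes its speed limit or range.

## Working session

There is one attempt and no reset: what is moved stays moved. The work goes in short steps, Python scripts to look and compute and a tool call to move; the robot and the scene stay as the last step left them, time stands still between calls to the robot, and variables do not carry over. Pictures are saved under pics/ and viewed, at most 10 in all, crops included, and the job is handed in when it is done.

Besides the shell and the picture viewer there is one more tool, called as name(argument=value, ...) on one line, values as JSON. send_rows: Moves the arm, as the interface text tells. Its arguments: {"type":"object","properties":{"series":{"type":"array","items":{"type":"array","items":{"type":"number"}}},"squeeze":{"type":"number"}},"required":["series"]}

```bash
mkdir -p pics; python3 - <<'E'
from cell import r,eyes
import cv2,numpy as np
s=r.observe(); print(s, r.tip_extent)
ims=[]
for n in("scene","top"):
    d=eyes.snapshot(n); cv2.imwrite(f"pics/{n}0.png",d["frame"][:,:,::-1]); print(n,d["K"].tolist(),d["rvec"],d["tvec"])
    np.savez(f"{n}.npz",**d)
E
```

```text
{'clock': 0.0, 'joint_pos': array([-1.31278477,  0.57648538,  0.02483633,  1.43792404, -0.01499528,
        1.12902334, -0.05649173]), 'dq': array([ 0.00160499, -0.00078547,  0.00160156,  0.00067205, -0.00020848,
        0.00045502,  0.00096331]), 'joint_efforts': array([ 2.54067272e-04, -7.65748930e+01,  2.25099720e+00, -2.85972565e+01,
        1.54379290e-02,  1.24795406e-02,  1.39920996e-05]), 'eef_pos': array([226.10365398, 635.55101943, 255.46822392]), 'tcp_rot': array([-3.13993921e+00,  8.53853644e-05,  2.79983186e+00]), 'ft_force': array([-0.33005339, -0.4253112 , -0.68860766]), 'ft_torque': array([0.00156813, 0.00178223, 0.03054269]), 'grip_force': 0.0, 'gripper_width': 0.999422380325961} 25.0
scene [[546.8028743284927, 0.0, 278.5287369605796], [0.0, 546.8028743284927, 207.85453236775965], [0.0, 0.0, 1.0]] [ 1.56073413  2.16881326 -0.75347012] [ 176.0785457  -394.99729381 1659.08555141]
top [[384.04254507687943, 0.0, 283.760210795092], [0.0, 384.04254507687943, 210.9260686305932], [0.0, 0.0, 1.0]] [ 2.18393172 -2.15195963  0.14435337] [  7.11221204 638.04065878 787.79110334]
```

View pics/scene0.png

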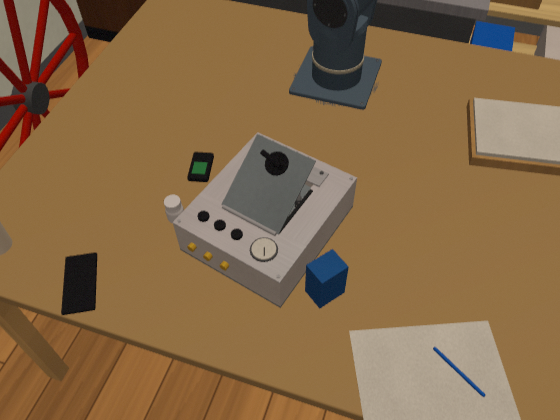

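View pics/top0.png

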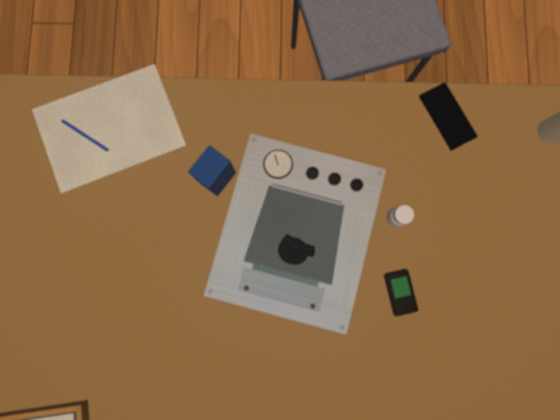

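The pictures show the case tilted on the desk, with the hatch open and the knob near top pixel (293,250). The case-top corners in the top view are about (252,135), (385,170), (347,333) and (206,295).

```bash
cat > h.py <<'E'
import numpy as np,cv2
def cam(d):
    R=cv2.Rodrigues(d["rvec"])[0]; return R,-R.T@d["tvec"]
def ray(d,p):
    R,c=cam(d); v=R.T@np.linalg.inv(d["K"])@np.array([p[0],p[1],1.]); return c,v/np.linalg.norm(v)
def onz(d,p,z):
    c,v=ray(d,p); return c+v*(z-c[2])/v[2]
def onplane(d,p,o,n):
    c,v=ray(d,p); return c+v*((o-c)@n)/(v@n)
def proj(d,P):
    return cv2.projectPoints(np.array(P,float).reshape(-1,3),d["rvec"],d["tvec"],d["K"],None)[0].reshape(-1,2)
E
python3 - <<'E'
from h import *
t=dict(np.load("top.npz")); s=dict(np.load("scene.npz"))
hsv=cv2.cvtColor(t["frame"],cv2.COLOR_RGB2HSV)
m=((hsv[...,1]<60)&(hsv[...,2]>60)).astype(np.uint8); m[:120]=0;m[:,:195]=0;m[:,388:]=0;m[345:]=0
m=cv2.morphologyEx(m,cv2.MORPH_OPEN,np.ones((3,3)))
c=max(cv2.findContours(m,0,2)[0],key=cv2.contourArea)
b=cv2.boxPoints(cv2.minAreaRect(c)); print("box",b.tolist())
P=np.array([onz(t,p,110) for p in b]); print(P.round(1).tolist()); print(np.linalg.norm(P-np.roll(P,1,0),axis=1))
for n,(x0,x1,y0,y1) in dict(top=(195,395,125,340),scene=(170,365,120,300)).items():
    f=dict(top=t,scene=s)[n]["frame"][y0:y1,x0:x1,::-1]
    k=2.8 ; cv2.imwrite(f"pics/{n}c.png",cv2.resize(f,None,fx=k,fy=k,interpolation=3)); 
E
python3 -c "
import cv2,numpy as np
a=cv2.imread('pics/topc.png');b=cv2.imread('pics/scenec.png')
k=0.98*400/560
print(a.shape,b.shape)"
```

```text
box [[203.16867065429688, 295.8257751464844], [247.07711791992188, 132.16700744628906], [389.3712463378906, 170.34347534179688], [345.4627990722656, 334.00225830078125]]
[[464.3, 168.7, 110.0], [787.0, 93.3, 110.0], [714.0, -191.7, 110.0], [396.7, -102.4, 110.0]]
[279.35677228 331.46674031 294.21388183 329.67116682]
(602, 560, 3) (504, 546, 3)
```

View pics/topc.png

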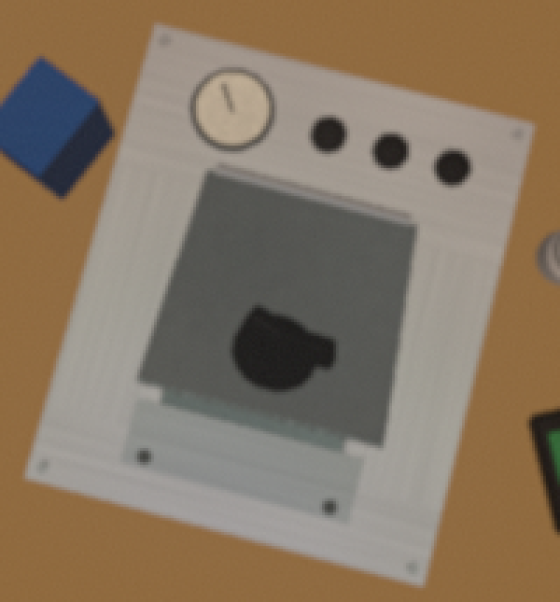

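View pics/scenec.png

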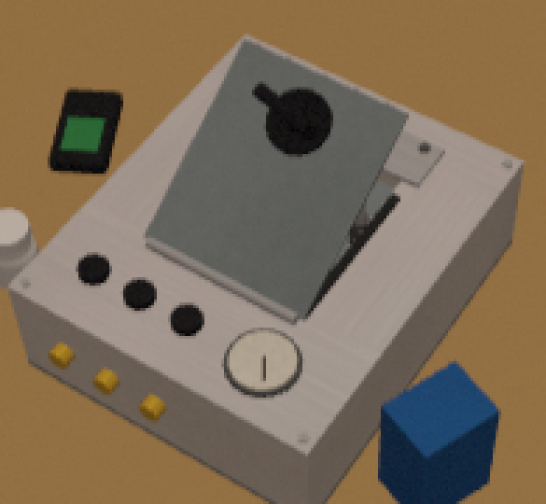

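Top crop: case corners (155,22), (535,125), (424,586), (25,478), and hatch near corners (138,382), (384,447). Scene crop: hatch near corners (246,37) and (407,115). The long ear points to case -y, so the knob is at about 0.

```bash
python3 - <<'E'
from h import *
from scipy.optimize import least_squares
t=dict(np.load("top.npz")); s=dict(np.load("scene.npz"))
T=lambda p:np.array(p)/2.8+[195,125]; S=lambda p:np.array(p)/2.8+[170,120]
cc=[T(p) for p in[(155,22),(535,125),(424,586),(25,478)]]
P=np.array([onz(t,p,110) for p in cc]); print(P.round(1).tolist(),np.linalg.norm(P-np.roll(P,1,0),axis=1).round(1))
L=np.array([[175,140],[175,-140],[-155,-140],[-155,140]])
def pose(q): 
    c,sn=np.cos(q[2]),np.sin(q[2]); return np.array([[c,-sn],[sn,c]]),q[:2]
f=lambda q:((L@pose(q)[0].T+q[:2])-P[:,:2]).ravel()
o=least_squares(f,[600,0,-.2]); q=o.x; print("case",q,o.fun.round(1))
Sc=[S(p) for p in [(12,285),(309,452),(523,163)]]
print("scene corners case:",[ (pose(q)[0].T@(onz(s,p,110)[:2]-q[:2])).round(1).tolist() for p in Sc])
Rz=np.eye(3);Rz[:2,:2]=pose(q)[0];O=np.array([q[0],q[1],0])
for n,d,ps in(("top",t,[T((138,382)),T((384,447))]),("scene",s,[S((407,115)),S((246,37))])):
  for p,y in zip(ps,(76,-76)):
    g=onplane(d,p,O+Rz@[0,y,0],Rz[:,1]); l=Rz.T@(g-O); print(n,l.round(1),"reach",np.hypot(80-l[0],l[2]-114).round(1),"ang",np.arctan2(l[2]-114,80-l[0]).round(3))
np.savez("case.npz",q=q)
E
```

```text
[[785.7, 86.7, 110.0], [715.3, -185.1, 110.0], [396.2, -104.2, 110.0], [464.5, 167.2, 110.0]] [331.2 280.8 329.2 279.9]
case [ 5.80733915e+02 -6.40391484e+00 -2.48254476e-01] [-1.  -0.4  0.7  0.  -0.1  0.2  0.4  0.2]
scene corners case: [[172.9, -137.5], [173.5, 140.2], [-151.8, 140.7]]
top [-70.1  76.  201. ] reach 173.4 ang 0.525
top [-68.8 -76.  209.4] reach 176.8 ang 0.57
scene [-65.5  76.  210.6] reach 174.6 ang 0.586
scene [-70.1 -76.  209.8] reach 178.1 ang 0.568
```

send_rows(series=[[-0.03,-0.03,-0.03,0.08,-1],[-0.06,-0.055,-0.03,0.16,-1],[-0.09,-0.08,-0.03,0.24,-1],[-0.12,-0.11,-0.03,0.32,-1],[-0.15,-0.135,-0.03,0.4,-1],[-0.18,-0.16,-0.03,0.5,-1],[-0.21,-0.19,-0.03,0.6,-1],[-0.24,-0.215,-0.03,0.7,-1],[-0.27,-0.245,-0.03,0.8,-1],[-0.3,-0.27,-0.03,0.9,-1],[-0.33,-0.3,-0.03,1.0,-1],[-0.36,-0.325,-0.03,1.1,-1],[-0.385,-0.35,-0.03,1.2,-1],[-0.41,-0.37,-0.03,1.3,-1],[-0.435,-0.395,-0.03,1.4,-1],[-0.455,-0.415,-0.03,1.478,-1],[-0.475,-0.43,-0.03,1.478,-1],[-0.485,-0.442,-0.03,1.478,-1],[-0.485,-0.442,-0.03,1.478,-1],[-0.485,-0.442,-0.03,1.478,-1]], squeeze=30)

```text
clock: 1.77
eef_pos: [534.9, 56.2, 286.0]
tcp_rot: [-3.141, 0.0, 1.32]
ft_force: [-0.3, 1.1, -0.9]
gripper_width: 0.001
grip_force: 0.0
```

```bash
python3 - <<'E'
from cell import r,eyes
import cv2
s=r.observe(); print(s['clock'],s['eef_pos'],s['tcp_rot'],s['joint_pos'].round(2),s['ft_force'],r.tip_extent)
d=eyes.snapshot("scene"); cv2.imwrite("pics/s1.png",cv2.resize(d["frame"][60:300,130:430,::-1],None,fx=2.4,fy=2.4))
E
```

```text
1.7667 [534.91516049  56.22703289 285.95340445] [-3.14085904e+00  4.80673028e-04  1.31989020e+00] [-0.55  0.38  0.52  1.77 -0.21  1.05 -0.21] [-0.25372517  1.09504257 -0.89650245] 25.0
```

View pics/s1.png

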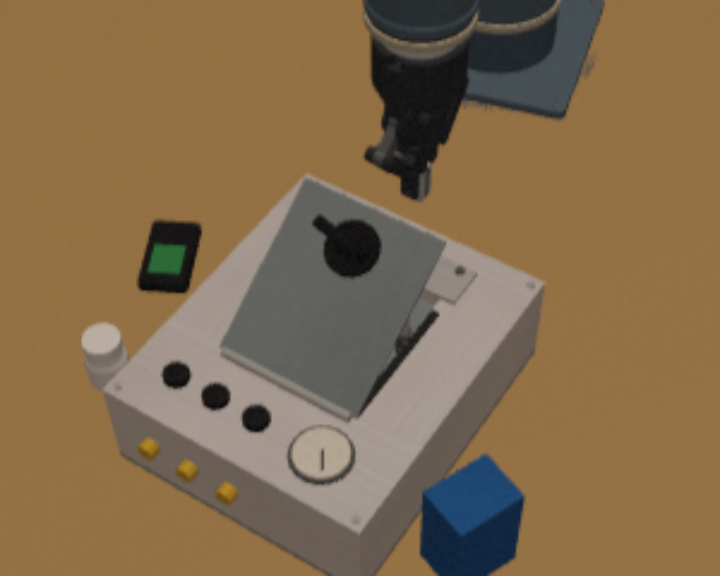

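The closed gripper stands above the hatch's +y side by the near edge (tips near crop (415,190)), clear of everything. Next I lower it to push the hatch down.

send_rows(series=[[0,0,0.015,0,-1],[0,0,0.03,0,-1],[0,0,0.036,0,-1],[0,0,0.04,0,-1],[0,0,0.044,0,-1],[0,0,0.048,0,-1],[0,0,0.052,0,-1],[0,0,0.056,0,-1],[0,0,0.06,0,-1],[0,0,0.064,0,-1]])

```text
clock: 2.65
eef_pos: [535.2, 57.0, 222.2]
tcp_rot: [3.141, -0.0, 1.322]
ft_force: [0.9, -0.5, 2.8]
gripper_width: -0.001
grip_force: 1.0
```

send_rows(series=[[0,0,0.004,0,-1],[0,0,0.008,0,-1],[0,0,0.012,0,-1],[0,0,0.016,0,-1],[0,0,0.02,0,-1],[0,0,0.024,0,-1],[0,0,0.028,0,-1],[0,0,0.032,0,-1],[0,0,0.036,0,-1],[0,0,0.04,0,-1],[0,0,0.044,0,-1],[0,0,0.047,0,-1],[0,0,0.05,0,-1],[0,0,0.05,0,-1]])

```text
clock: 3.82
eef_pos: [534.8, 57.0, 171.7]
tcp_rot: [-3.141, 0.0, 1.322]
ft_force: [0.6, 0.8, 0.2]
gripper_width: -0.003
grip_force: 0.0
```

send_rows(series=[[0,0,0.002,0,-1],[0,0,0.004,0,-1],[0,0,0.006,0,-1]])

```text
clock: 4.07
eef_pos: [535.0, 57.0, 166.2]
tcp_rot: [3.141, -0.0, 1.322]
ft_force: [-0.4, -0.1, 1.7]
gripper_width: 0.001
grip_force: 0.8
```

send_rows(series=[[0,0,-0.03,0,-1],[0,0,-0.06,0,0],[0,0,-0.09,0,1],[0,0,-0.09,0,1]])

```text
clock: 4.4
eef_pos: [537.5, 56.5, 261.2]
tcp_rot: [3.134, -0.003, 1.321]
ft_force: [1.2, -0.0, -0.4]
gripper_width: 0.417
grip_force: 0.0
```

```bash
python3 - <<'E'
from cell import r,eyes
import cv2,numpy as np
s=r.observe(); print(s['clock'],s['eef_pos'],s['tcp_rot'],s['joint_pos'].round(2),s['ft_force'])
d=eyes.snapshot("top"); np.savez("top2.npz",**d); a=cv2.resize(d["frame"][150:340,195:395,::-1],None,fx=2.8,fy=2.8)
d=eyes.snapshot("scene"); np.savez("scene2.npz",**d)
cv2.imwrite("pics/s2.png",cv2.resize(d["frame"][100:300,130:430,::-1],None,fx=2.6,fy=2.6,interpolation=3));cv2.imwrite("pics/t2.png",a)
E
```

```text
4.4 [537.51809026  56.5152886  261.24685312] [ 3.1343644  -0.00318673  1.32111925] [-0.54  0.41  0.51  1.81 -0.24  0.98 -0.19] [ 1.21319248 -0.03649095 -0.36857027]
```

View pics/s2.png

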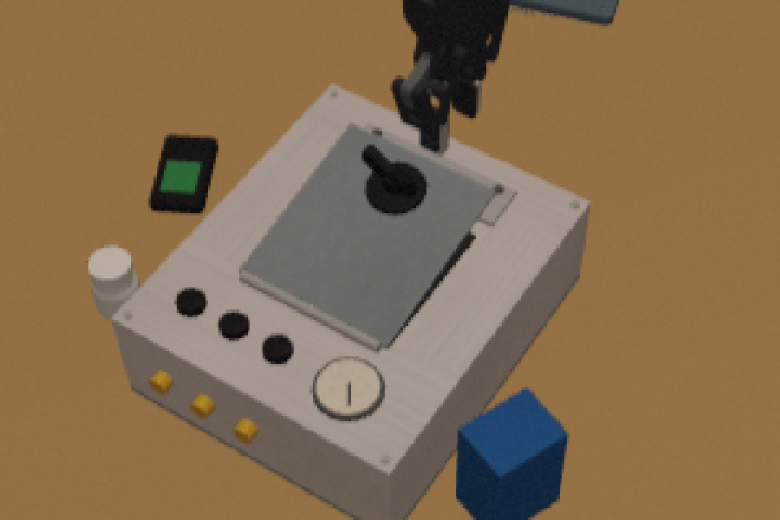

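The hatch is down to a small angle. In the crop the near-edge corners are (352,125) and (497,186), the disc centre is about (396,188), and the wing's long-ear tip is about (371,153). I'll check these against the model.

```bash
python3 - <<'E'
from h import *
s=dict(np.load("scene2.npz")); q=np.load("case.npz")["q"]
c,sn=np.cos(q[2]),np.sin(q[2]);Rz=np.array([[c,-sn,0],[sn,c,0],[0,0,1]]);O=np.array([q[0],q[1],0])
S=lambda p:np.array(p)/2.6+[130,100]
for p,y in(((352,125),-76),((497,186),76)):
    l=Rz.T@(onplane(s,S(p),O+Rz@[0,y,0],Rz[:,1])-O); print(l.round(1),np.arctan2(l[2]-114,80-l[0]).round(3)-4/177)
for a in(.12,.15,.18):
    H=lambda u,h,y:O+Rz@np.array([80-u*np.cos(a)+h*np.sin(a),y,114+u*np.sin(a)+h*np.cos(a)])
    print(a,((proj(s,[H(177,4,-76),H(177,4,76),H(135,10.5,0),H(135,40,-34),H(135,40,22)])-[130,100])*2.6).round(0).tolist())
for a in(.0,.04,.15): print(a,(O+Rz@np.array([80-135*np.cos(a)+20*np.sin(a),0,114+135*np.sin(a)+10.5*np.cos(a)])).round(1),"disc top")
E
```

```text
[-95.9 -76.  139.5] 0.12140112994350281
[-95.6  76.  148.1] 0.16940112994350282
0.12 [[352.0, 126.0], [496.0, 193.0], [397.0, 188.0], [361.0, 152.0], [416.0, 178.0]]
0.15 [[351.0, 122.0], [496.0, 190.0], [396.0, 186.0], [360.0, 151.0], [415.0, 176.0]]
0.18 [[350.0, 119.0], [496.0, 186.0], [395.0, 183.0], [358.0, 149.0], [413.0, 175.0]]
0.0 [527.4   7.1 124.5] disc top
0.04 [528.3   6.9 129.9] disc top
0.15 [531.8   6.  144.6] disc top
```

```bash
python3 - <<'E'
import numpy as np,cv2
d=[np.load(f)["frame"][:,:,::-1] for f in("scene2.npz","top2.npz")]
a=cv2.resize(d[0][150:190,260:305],(450,400),interpolation=3); b=cv2.resize(d[1][205:285,255:335],(400,400),interpolation=3)
o=np.hstack([a,b[:400]])[:, :800]; o=np.clip(o.astype(float)*2,0,255).astype(np.uint8); cv2.imwrite("pics/z.png",cv2.resize(o,(800,400)))
E
```

```text
(no output)
```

View pics/z.png

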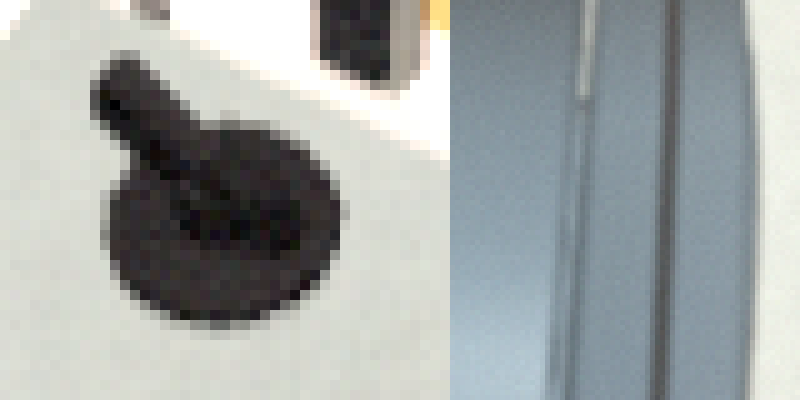

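```bash
python3 - <<'E'
from h import *
s=dict(np.load("scene2.npz")); q=np.load("case.npz")["q"]
c,sn=np.cos(q[2]),np.sin(q[2]);Rz=np.array([[c,-sn,0],[sn,c,0],[0,0,1]]);O=np.array([q[0],q[1],0])
a=.145
for n,u in dict(tipL=(92,95),tipT=(125,52),tip=(118,75),R=(302,225),wl=(150,165),wr=(200,125),dc=(222,227)).items():
    p=np.array(u)/10+[260,150]
    for h in (40.5,12,10.5):
        nn=Rz@[np.sin(a),0,np.cos(a)]; o=O+[0,0,114]+nn*h; l=Rz.T@(onplane(s,p,o,nn)-O-[0,0,114])
        print(n,h,"s",round(float((80-l[0])*np.cos(a)+l[2]*np.sin(a)),1),"y",l[1].round(1))
E
```

```text
tipL 40.5 s 138.4 y -35.7
tipL 12 s 154.0 y -49.6
tipL 10.5 s 154.8 y -50.3
tipT 40.5 s 152.1 y -35.6
tipT 12 s 168.1 y -49.5
tipT 10.5 s 168.9 y -50.3
tip 40.5 s 145.9 y -33.5
tip 12 s 161.7 y -47.4
tip 10.5 s 162.6 y -48.1
R 40.5 s 131.4 y 24.9
R 12 s 146.8 y 12.7
R 10.5 s 147.6 y 12.1
wl 40.5 s 128.6 y -13.6
wl 12 s 143.9 y -26.9
wl 10.5 s 144.7 y -27.6
wr 40.5 s 143.3 y -9.6
wr 12 s 159.0 y -22.8
wr 10.5 s 159.8 y -23.5
dc 40.5 s 122.3 y 9.6
dc 12 s 137.4 y -3.0
dc 10.5 s 138.2 y -3.7
```

send_rows(series=[[-0.025,0.004,0,0,1],[-0.05,0.0085,0,0,1],[-0.05,0.0085,0,0,1],[-0.05,0.0085,0,0,1],[-0.05,0.0085,0,0,1]])

```text
clock: 4.92
eef_pos: [530.6, 6.8, 255.3]
tcp_rot: [-3.14, 0.0, 1.322]
ft_force: [0.2, 0.3, 0.2]
gripper_width: 0.998
grip_force: 0.0
```

```bash
python3 - <<'E'
from cell import r,eyes
import cv2,numpy as np
s=r.observe(); print(s['clock'],s['eef_pos'],s['tcp_rot'],s['gripper_width'],s['joint_pos'].round(2))
d=eyes.snapshot("wrist"); np.savez("w.npz",**d);print(d["K"].tolist(),d["rvec"],d["tvec"])
f=np.clip(d["frame"][:,:,::-1].astype(float)*1.4,0,255).astype(np.uint8)
cv2.imwrite("pics/w.png",cv2.resize(f,(784,588),interpolation=3))
E
```

```text
4.9167 [530.60345516   6.81270135 255.3393039 ] [-3.14008764e+00  1.73465572e-04  1.32159728e+00] 0.9984309674161052 [-0.46  0.4   0.51  1.83 -0.24  0.97 -0.09]
[[325.19226210127806, 0.0, 279.61177332932476], [0.0, 325.19226210127806, 204.11318288868912], [0.0, 0.0, 1.0]] [-2.83359814  0.3540562   0.05390121] [-513.61935135   95.29952341  418.43153535]
```

View pics/w.png

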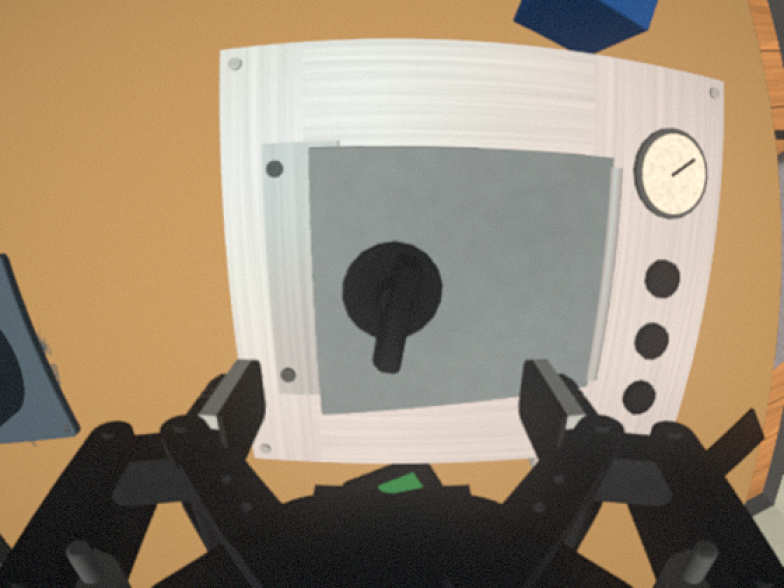

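The wing runs from about (407,262) to its long-ear tip at (387,371), slightly turned clockwise. The disc is centred at (392,290).

```bash
python3 - <<'E'
from h import *
d=dict(np.load("w.npz")); q=np.load("case.npz")["q"]
c,sn=np.cos(q[2]),np.sin(q[2]);Rz=np.array([[c,-sn,0],[sn,c,0],[0,0,1]]);O=np.array([q[0],q[1],0])
R,C=cam(d);K=d["K"]
def fr(p):
    u=(np.array(p)-[K[0,2],K[1,2]])/K[0,0]; th=np.hypot(*u); return R.T@np.r_[u/th*np.sin(th),np.cos(th)]
for a in(.13,.15):
  nn=Rz@[np.sin(a),0,np.cos(a)]
  for n,p,h in(("tip",(387,371),40.5),("tipL",(374,371),40.5),("tipR",(400,371),40.5),("end",(407,258),40.5),("wl",(379,325),40.5),("wr",(406,330),40.5),("disc",(392,290),10.5),("cornN+",(309,148),4),("cornN-",(322,413),4)):
    v=fr(np.array(p)/1.4); o=O+[0,0,114]+nn*h; P=C+v*((o-C)@nn)/(v@nn); l=Rz.T@(P-O-[0,0,114]); print(a,n,"s",round((80-l[0])*np.cos(a)+l[2]*np.sin(a),1),"y",l[1].round(1),P.round(0))
E
```

```text
0.13 tip s 137.9 y -35.4 [521. -28. 162.]
0.13 tipL s 144.7 y -35.0 [514. -26. 163.]
0.13 tipR s 131.1 y -35.9 [527. -30. 161.]
0.13 end s 128.0 y 24.3 [545.  28. 160.]
0.13 wl s 141.8 y -9.4 [523.  -2. 162.]
0.13 wr s 128.2 y -12.8 [536.  -8. 160.]
0.13 disc s 131.4 y -0.8 [532.   5. 131.]
0.13 cornN+ s 175.0 y 77.8 [508.  92. 130.]
0.13 cornN- s 175.0 y -82.1 [469. -63. 130.]
0.15 tip s 138.7 y -34.8 [521. -27. 163.]
0.15 tipL s 145.4 y -34.3 [515. -25. 164.]
0.15 tipR s 131.8 y -35.3 [527. -29. 162.]
0.15 end s 128.8 y 24.5 [545.  28. 161.]
0.15 wl s 142.5 y -8.9 [524.  -1. 164.]
0.15 wr s 128.9 y -12.4 [536.  -8. 161.]
0.15 disc s 131.5 y -0.4 [532.   6. 132.]
0.15 cornN+ s 174.7 y 77.7 [509.  92. 132.]
0.15 cornN- s 174.8 y -80.9 [470. -62. 132.]
```

send_rows(series=[[0,0.002,0.02,0.08,0.2],[0,0.002,0.04,0.15,0.2],[0,0.002,0.055,0.15,0.1],[0,0.002,0.065,0.15,0],[0,0.002,0.073,0.15,0],[0,0.002,0.078,0.15,0],[0,0.002,0.078,0.15,-0.3],[0,0.002,0.078,0.15,-0.5],[0,0.002,0.078,0.15,-0.5],[0,0.002,0.078,0.15,-0.5]], squeeze=20)

```text
clock: 5.8
eef_pos: [533.3, 5.9, 179.0]
tcp_rot: [3.141, -0.001, 1.172]
ft_force: [0.1, 0.5, 1.7]
gripper_width: 0.252
grip_force: 0.0
```

```bash
python3 - <<'E'
from cell import r,eyes
import cv2,numpy as np
s=r.observe(); print({k:np.round(s[k],3) for k in('clock','eef_pos','tcp_rot','ft_force','ft_torque','gripper_width','grip_force')})
d=eyes.snapshot("wrist"); 
f=np.clip(d["frame"][100:370,100:460,::-1].astype(float)*1.8,0,255).astype(np.uint8)
cv2.imwrite("pics/w2.png",cv2.resize(f,(720,540),interpolation=3))
E
```

```text
{'clock': np.float64(5.8), 'eef_pos': array([533.28 ,   5.871, 178.973]), 'tcp_rot': array([ 3.141e+00, -1.000e-03,  1.172e+00]), 'ft_force': array([0.12 , 0.463, 1.667]), 'ft_torque': array([ 0.014,  0.007, -0.048]), 'gripper_width': np.float64(0.252), 'grip_force': np.float64(0.0)}
```

View pics/w2.png

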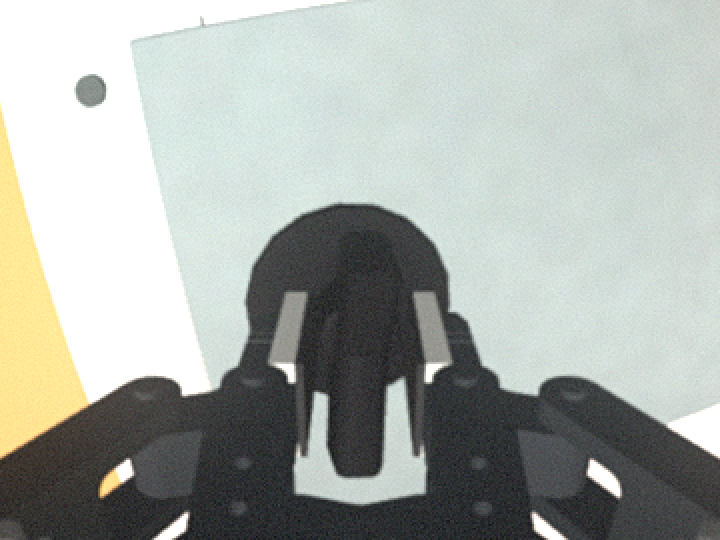

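The wing (crop x 330–400) sits centred between the pads (305 and 415), above the disc. Now I lower it gently in short steps, watching the force.

send_rows(series=[[0,0,0.003,0,-0.5],[0,0,0.006,0,-0.5],[0,0,0.008,0,-0.5],[0,0,0.01,0,-0.5],[0,0,0.01,0,-0.5]])

```text
clock: 6.27
eef_pos: [532.4, 6.1, 168.2]
tcp_rot: [-3.14, -0.0, 1.172]
ft_force: [-2.9, 1.0, 5.8]
gripper_width: 0.25
grip_force: 2.8
```

send_rows(series=[[0,0,0.002,0,-0.5],[0,-0.0005,0.004,0,-0.5],[0,-0.0005,0.005,0,-0.5],[0,-0.0005,0.005,0,-0.5]])

```text
clock: 6.6
eef_pos: [531.6, 6.3, 163.3]
tcp_rot: [-3.14, -0.0, 1.172]
ft_force: [-4.6, 1.5, 8.1]
gripper_width: 0.246
grip_force: 4.0
```

send_rows(series=[[0,0,0.001,0,-0.5],[0,-0.0005,0.002,0,-0.5],[0,-0.0005,0.003,0,-0.5],[0,-0.0005,0.003,0,-0.5]])

```text
clock: 6.93
eef_pos: [531.2, 6.5, 160.5]
tcp_rot: [-3.14, -0.0, 1.172]
ft_force: [-4.0, 1.2, 9.2]
gripper_width: 0.249
grip_force: 4.7
```

send_rows(series=[[0,-0.0005,0.001,0,-0.5],[0,-0.001,0.002,0,-0.5],[0,-0.001,0.002,0,-0.5]])

```text
clock: 7.18
eef_pos: [530.8, 6.6, 158.7]
tcp_rot: [-3.141, -0.0, 1.172]
ft_force: [-3.2, 0.8, 10.6]
gripper_width: 0.254
grip_force: 4.8
```

send_rows(series=[[0,-0.0005,0.001,0,-0.5],[0,-0.0005,0.002,0,-0.5],[0,-0.0005,0.002,0,-0.5]])

```text
clock: 7.43
eef_pos: [530.6, 6.7, 156.8]
tcp_rot: [3.141, -0.0, 1.172]
ft_force: [-1.8, 0.1, 10.9]
gripper_width: 0.254
grip_force: 5.1
```

send_rows(series=[[0,0,0.001,0,-0.5],[0,0,0.001,0,-0.5]])

```text
clock: 7.6
eef_pos: [530.4, 6.7, 155.7]
tcp_rot: [-3.141, -0.0, 1.171]
ft_force: [-2.8, -0.0, 10.5]
gripper_width: 0.248
grip_force: 5.3
```

send_rows(series=[[0,0,0.001,0,-0.5],[0,0,0.001,0,-0.5]])

```text
clock: 7.77
eef_pos: [530.3, 6.7, 154.7]
tcp_rot: [-3.141, -0.0, 1.171]
ft_force: [-3.6, 0.3, 11.2]
gripper_width: 0.251
grip_force: 5.4
```

send_rows(series=[[0,0,0.001,0,-0.5],[0,0,0.001,0,-0.5]])

```text
clock: 7.93
eef_pos: [530.3, 6.7, 153.7]
tcp_rot: [-3.141, -0.0, 1.172]
ft_force: [-4.4, 1.0, 11.0]
gripper_width: 0.251
grip_force: 5.5
```

send_rows(series=[[0,-0.001,0.001,0,-0.5],[0,-0.001,0.001,0,-0.5]])

```text
clock: 8.1
eef_pos: [530.1, 6.8, 153.0]
tcp_rot: [3.14, -0.0, 1.171]
ft_force: [-1.3, -1.5, 11.5]
gripper_width: 0.253
grip_force: 5.3
```

send_rows(series=[[0,0,0.001,0,-0.5],[0,0,0.001,0,-0.5]])

```text
clock: 8.27
eef_pos: [530.0, 6.8, 151.9]
tcp_rot: [3.141, -0.0, 1.171]
ft_force: [-1.3, -0.6, 10.5]
gripper_width: 0.252
grip_force: 5.7
```

send_rows(series=[[0,0,0.001,0,-0.5],[0,0,0.001,0,-0.5]])

```text
clock: 8.43
eef_pos: [529.9, 6.8, 150.9]
tcp_rot: [3.141, -0.0, 1.171]
ft_force: [-2.5, -0.5, 11.3]
gripper_width: 0.249
grip_force: 5.8
```

send_rows(series=[[0,-0.0005,0.001,0,-0.5],[0,-0.0005,0.001,0,-0.5]])

```text
clock: 8.6
eef_pos: [529.8, 6.9, 150.1]
tcp_rot: [3.14, -0.0, 1.171]
ft_force: [-1.6, -1.9, 10.9]
gripper_width: 0.249
grip_force: 5.7
```

send_rows(series=[[0,0,0.001,0,-0.5],[0,0,0.001,0,-0.5]])

```text
clock: 8.77
eef_pos: [529.8, 6.9, 149.6]
tcp_rot: [3.14, -0.001, 1.171]
ft_force: [-4.0, -0.7, 19.1]
gripper_width: 0.248
grip_force: 9.4
```

send_rows(series=[[0,0,0.0005,0,-0.5],[0,0,0.0005,0,-0.5]])

```text
clock: 8.93
eef_pos: [529.8, 6.9, 149.6]
tcp_rot: [3.14, -0.001, 1.171]
ft_force: [-5.4, 0.3, 25.2]
gripper_width: 0.25
grip_force: 12.6
```

Force rose sharply at TCP z 149.6, so the hatch is home on the rail. I back off slightly and close the fingers on the wing.

send_rows(series=[[0,0,-0.001,0,-0.5],[0,0,-0.001,0,-0.65],[0,0,-0.001,0,-0.7],[0,0,-0.001,0,-0.75]])

```text
clock: 9.27
eef_pos: [528.3, 7.5, 149.8]
tcp_rot: [-3.14, -0.001, 1.171]
ft_force: [-8.9, 1.1, 22.7]
gripper_width: 0.142
grip_force: 28.4
```

send_rows(series=[[0,0,0,0,-1],[0,0,0,0,-1],[0,0,0,0,-1]])

```text
clock: 9.52
eef_pos: [528.3, 7.5, 149.9]
tcp_rot: [-3.14, -0.001, 1.171]
ft_force: [-8.3, 0.7, 22.0]
gripper_width: 0.14
grip_force: 28.3
```

send_rows(series=[[0,-0.001,0,0,-1],[0,-0.001,0,0.07,-1],[0,-0.001,0,0.14,-1],[0,-0.001,0,0.21,-1],[0,-0.001,0,0.21,-1]])

```text
clock: 9.93
eef_pos: [528.0, 7.6, 149.9]
tcp_rot: [-3.141, -0.001, 0.957]
ft_force: [-7.2, 0.0, 21.9]
gripper_width: 0.138
grip_force: 30.1
```

```bash
python3 - <<'E'
from cell import r
import numpy as np
s=r.observe(); print({k:np.round(s[k],3) for k in('clock','eef_pos','tcp_rot','ft_force','ft_torque','gripper_width','joint_pos')})
E
```

```text
{'clock': np.float64(9.933), 'eef_pos': array([527.988,   7.554, 149.876]), 'tcp_rot': array([-3.141e+00, -1.000e-03,  9.570e-01]), 'ft_force': array([-7.212,  0.044, 21.874]), 'ft_torque': array([ 0.015,  1.522, -0.11 ]), 'gripper_width': np.float64(0.138), 'joint_pos': array([-0.459,  0.547,  0.539,  1.97 , -0.411,  0.733, -0.287])}
```

send_rows(series=[[-0.0003,-0.0008,0,0.07,-1],[-0.0003,-0.0008,0,0.14,-1],[-0.0003,-0.0008,0,0.21,-1],[-0.0003,-0.0008,0,0.28,-1],[-0.0003,-0.0008,0,0.28,-1]])

```text
clock: 10.35
eef_pos: [527.7, 7.8, 149.9]
tcp_rot: [3.141, -0.001, 0.677]
ft_force: [-5.1, -0.1, 19.1]
gripper_width: 0.142
grip_force: 29.8
```

```bash
cat > o.py <<'E'
from cell import r
import numpy as np
s=r.observe(); print({k:np.round(s[k],2).tolist() for k in('clock','eef_pos','tcp_rot','ft_force','ft_torque','gripper_width','joint_pos')})
E
python3 o.py
```

```text
{'clock': 10.35, 'eef_pos': [527.73, 7.78, 149.91], 'tcp_rot': [3.14, -0.0, 0.68], 'ft_force': [-5.13, -0.11, 19.08], 'ft_torque': [0.04, 1.07, -0.07], 'gripper_width': 0.14, 'joint_pos': [-0.51, 0.57, 0.62, 1.97, -0.48, 0.75, -0.5]}
```

send_rows(series=[[0,0,0,0.07,-1],[0,0,0,0.14,-1],[0,0,0,0.21,-1],[0,0,0,0.28,-1],[0,0,0,0.35,-1],[0,0,0,0.35,-1]])

```text
clock: 10.85
eef_pos: [527.6, 8.0, 149.9]
tcp_rot: [-3.141, -0.001, 0.327]
ft_force: [-5.7, 1.4, 20.8]
gripper_width: 0.139
grip_force: 30.2
```

```bash
python3 o.py
```

```text
{'clock': 10.85, 'eef_pos': [527.58, 8.03, 149.89], 'tcp_rot': [-3.14, -0.0, 0.33], 'ft_force': [-5.74, 1.43, 20.81], 'ft_torque': [0.29, 1.19, -0.07], 'gripper_width': 0.14, 'joint_pos': [-0.57, 0.6, 0.73, 1.97, -0.56, 0.78, -0.76]}
```

send_rows(series=[[0,0,0,0.07,-1],[0,0,0,0.14,-1],[0,0,0,0.21,-1],[0,0,0,0.28,-1],[0,0,0,0.35,-1],[0,0,0,0.42,-1],[0,0,0,0.49,-1],[0,0,0,0.56,-1],[0,0,0,0.59,-1],[0,0,0,0.59,-1]])

```text
clock: 11.68
eef_pos: [527.6, 8.5, 149.9]
tcp_rot: [-3.14, -0.0, -0.26]
ft_force: [-5.6, 3.4, 21.7]
gripper_width: 0.135
grip_force: 30.4
```

```bash
python3 o.py
```

```text
{'clock': 11.68, 'eef_pos': [527.55, 8.54, 149.87], 'tcp_rot': [-3.14, -0.0, -0.26], 'ft_force': [-5.64, 3.41, 21.67], 'ft_torque': [0.8, 1.26, -0.05], 'gripper_width': 0.13, 'joint_pos': [-0.66, 0.66, 0.9, 1.98, -0.7, 0.85, -1.2]}
```

send_rows(series=[[0,0,-0.001,0,-1],[0,0,-0.002,0,-1],[0,0,-0.003,0,-1],[0,0,-0.003,0,-1]])

```text
clock: 12.02
eef_pos: [527.6, 8.6, 151.9]
tcp_rot: [-3.141, -0.0, -0.258]
ft_force: [-1.7, 2.5, 6.3]
gripper_width: 0.137
grip_force: 25.8
```

send_rows(series=[[0,0,0,0,-0.6],[0,0,0,0,-0.3],[0,0,0,0,-0.1],[0,0,0,0,-0.1],[0,0,-0.01,0,-0.1],[0,0,-0.03,0,0],[0,0,-0.06,0,0],[0,0,-0.09,0,0],[-0.03,0,-0.12,0,0],[-0.06,0,-0.12,0,0],[-0.06,0,-0.12,0,0],[-0.06,0,-0.12,0,0]])

```text
clock: 13.02
eef_pos: [468.5, 24.1, 272.5]
tcp_rot: [-3.14, 0.0, -0.257]
ft_force: [0.0, 0.4, 0.4]
gripper_width: 0.5
grip_force: 0.0
```

```bash
python3 o.py; python3 - <<'E'
from cell import eyes
import cv2,numpy as np
w=eyes.snapshot("wrist")["frame"][60:360,100:500,::-1]; d=eyes.snapshot("scene"); np.savez("s3.npz",**d); s=d["frame"][100:250,180:380,::-1]
o=np.hstack([w,cv2.resize(s,(400,300),interpolation=3)]); cv2.imwrite("pics/f.png",np.clip(o*1.5,0,255).astype(np.uint8))
E
```

```text
{'clock': 13.02, 'eef_pos': [468.47, 24.15, 272.54], 'tcp_rot': [-3.14, 0.0, -0.26], 'ft_force': [0.02, 0.38, 0.38], 'ft_torque': [0.03, -0.0, 0.03], 'gripper_width': 0.5, 'joint_pos': [-0.91, 0.45, 1.13, 1.96, -0.48, 1.04, -1.4]}
```

View pics/f.png

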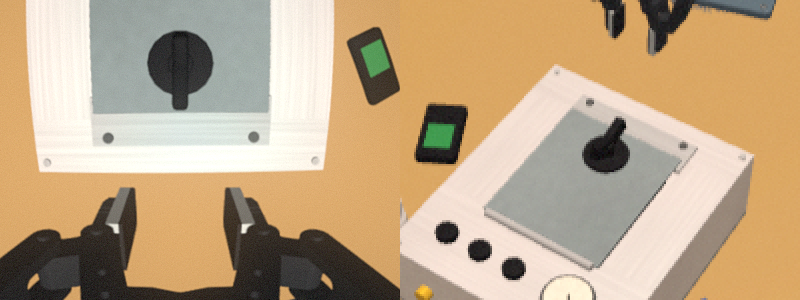

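The wing now points at the near edge (left panel, (180,40) to (180,108)). I'll check the hatch angle numerically.

```bash
python3 - <<'E'
from h import *
s=dict(np.load("s3.npz")); q=np.load("case.npz")["q"]
c,sn=np.cos(q[2]),np.sin(q[2]);Rz=np.array([[c,-sn,0],[sn,c,0],[0,0,1]]);O=np.array([q[0],q[1],0])
for a in(.02,.035,.08,.14):
    H=lambda u,h,y:O+Rz@np.array([80-u*np.cos(a)+h*np.sin(a),y,114+u*np.sin(a)+h*np.cos(a)])
    print(a,((proj(s,[H(177,4,-76),H(177,4,76),H(135,10.5,0)])-[180,100])*2+[400,0]).round(0).tolist())
E
```

```text
0.02 [[572.0, 106.0], [682.0, 158.0], [606.0, 151.0]]
0.035 [[572.0, 105.0], [682.0, 156.0], [606.0, 150.0]]
0.08 [[571.0, 100.0], [682.0, 152.0], [606.0, 147.0]]
0.14 [[570.0, 95.0], [682.0, 147.0], [605.0, 143.0]]
```

```bash
python3 -c "
from cell import workorder
print(workorder.sign_off())"
```

```text
the job is handed in; nothing more can be done
None
```

The hatch is shut and latched: I pressed it home with at most about 25 N measured at the wrist, turned the wing knob a quarter turn clockwise, and the final picture shows the hatch still down with the gripper clear; job handed in at about 13 s.

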